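# Set a revolving fastener tray for refilling

## Robot

A 6-joint arm with a two-finger parallel gripper is mounted at the origin on the work surface. World frame = base frame: x ahead of the robot, y to its left, z up, the work surface at z = 0. Lengths are in mm, angles in degrees, forces in N, time in s.
With the tool pointing down it reaches from about 300 to 850 mm from the base axis. Payload 4.2 kg.
Tool frame: the origin (TCP) lies midway between the tips of the shut fingers; the grasp point (between the pads) lies 19 mm behind it; z points along the fingers, x is the direction in which the jaws open and shut, and the axes are right-handed (so a half turn about z gives the same grasp; the last joint's range is limited). The gripper opens to 91 mm and grips with 3 to 60 N. Pads are 32 mm wide; open, the fingers measure 118 mm over their backs; the gripper's body (76 mm by 178 mm) begins 60 mm behind the grasp point.
Start: joints at [69.5, 18.312, 89.639, -0, 72.044, -1.146], TCP at [190.565, 542.52, 213.976] pointing down, gripper open.
Joint ranges: [-177.97, 177.97], [-48.28, 115.42], [12.27, 149.76], [-77.06, 257.06], [2.81, 150.46], [-146.56, 146.56]. Speed limits (degrees/s): [147.25, 147.25, 180, 180, 180, 180].

## Interface

Orientations are given as [roll, pitch, yaw] about the fixed x, y, z axes, in that order (R = Rz(yaw) Ry(pitch) Rx(roll)).
In Python, from workcell import monitor, vision, job, models gives the robot as it stands.
- The arm moves only by the shell command python3 -m creep 'ROWS' [FORCE]. ROWS is text: rows parted by semicolons, each of 7 numbers parted by spaces: the shift along the world's x, y, z in cm, then the turn, a rotation vector about the world's x, y, z in rad, then the gripper's target within -1 to 1 (shut at 1, half-way at 0, fully open at -1). In form: tx ty tz ax ay az hand; .... A call has 1 to 12 rows; each row shifts and turns the pose as measured when the row begins; what a row does not reach is not made up. A row lasts 1/12 s, in which the tool goes at most 41.7 mm and 7.16 degrees, less where a joint would pass 70% of its speed; a pose out of reach is approached as far as the arm can. A call is refused whole if a number of a shift passes 4.17 or a number of a turn 0.125, either way. A call with a gripper value outside its range is refused whole. The fingers move at their own pace and stop on an object; FORCE is the grip in N (left out, the last holds). Time passes only in rows, so rows that do not move let the fingers close. It gives the time, the measured TCP pose, the force and the opening at its end, in the units of the state.
- monitor.state(): the state, without advancing time (a new reading comes with each control period).
- vision.grab_frame(name): name is "scene" or "top" or "wrist"; returns a dict with "img" (384x512x3 uint8, red, green, blue), "mtx" (3x3 intrinsics, pixels), "dist_coeffs" ([k1, k2, p1, p2, k3] as OpenCV has them; the pictures are not rectified), "view" (4x4, takes a point from world to camera coordinates). Camera axes: x right, y down, z forward; pixel columns grow to the right and rows downward; lengths in mm; the calibration is good to about 2 mm. A picture is of the moment at which its call begins. There is no depth.
- job.job_done(): hands the job in, once; it reports no verdict.
Trained networks look in the newest picture that a camera, given by its name, has taken for a name from the list of things; names that differ only in an ending like _2 or _b are one class to them, and where a whole thing is asked for, a point or a joint stands for the part that bears it (a point fixed in the world has none). Each returns a list of dicts, best first, with "confidence" (0 to 1); they miss things now and then, are a little off and sometimes report something else, mostly with a low value. They report only what shows in the picture. A call takes as long as a camera call.
- models.search_frame(camera, query): "rect" ([left, top, right, bottom] in pixels, round what is visible of it).
- models.mark_of(camera, query): "at" ([column, row] in pixels: a listed point, or the origin of a listed thing).
The state is a dict: "time_s": time; "qpos": joint angles; "qvel": joint speeds; "effort": joint torques, N m; "ee_pos": TCP position; "ee_rot": TCP orientation; "force": force on the tool from outside, world axes, zero at the start; "torque": the same for the moment, N m; "gripper_width": finger opening in mm.
Only numpy, scipy, OpenCV 4.12 (cv2) and the standard library are available. Lean on these libraries where they do the work, as an engineer would, in place of code of your own. Each camera call takes 0.05 s, during which the arm holds its last target.

## Task

Get the revolving fastener tray ready for refilling: with a fingertip, push on its dividers to turn the tray until its empty compartment is the one next to the funnel post, and push the funnel arm round to its stop, so that the funnel hangs over the middle of the empty compartment. Push gently and do not grip or lift the tray or the funnel; leave the bin, the jar, the carton and the wrench where they are.

Things in the scene. Friction and masses are not known exactly. Their poses are not given: they have to be found in the camera images.
- stand: dark steel stand fixed to the bench: a 210 mm disc, 20 mm high, that carries the tray, with a flat foot (70 mm wide, 12 mm high) running out along the stand's +y to the funnel post (26 mm across), which stands 200 mm from the origin. Origin on the bench, on the tray's vertical turning axis; z up.
- fill_spot (a point): fixed point of the stand (nothing to see there) straight below the spout when the arm is at its stop: 88 mm from the tray's axis on the line from the axis to the post, 30 mm above the bench. The middle of the empty compartment belongs here.
- hub (a point): top of the tray's hub, on its axis, 78 mm above the bench. The round grey tray, 264 mm across, has six equal compartments; its hub has 26 mm radius, its rim's top is 60 mm above the bench. It turns without end either way, about 2 N near the rim turns it, and it stays where it is left. It is only laid on its spindle and could be lifted off, which is not wanted.
- empty_mid (a point): middle of the floor of the tray's only empty compartment, 88 mm from the tray's axis, 30 mm above the bench; goes round with the tray. The other five hold heaps of bolts, screws, nuts, washers or pins (fixed in the tray, at most 25 mm above its floor).
- divider (a point): point on the top edge of one of the two dividers beside the empty compartment (the clockwise one, seen from above), 96 mm from the tray's axis, 78 mm above the bench. Six radial dividers, 60 degrees apart, 4 mm thick, run from hub to rim and stand 48 mm above the tray's floor; seen from the axis the nearest two lie 30 degrees either side of the empty compartment's middle.
- spout (a point): lower mouth of the filling funnel on the end of the arm, on the funnel's centre line, 112 mm from the arm's pivot, 88 mm above the bench. The aluminium funnel is 68 mm across at the top, which is 144 mm above the bench; it passes over the tray's dividers.
- pivot (a point): point on the vertical pivot of the funnel arm, at the top of the post, 126 mm above the bench. A steel bar 14 mm wide, 119 to 133 mm above the bench, runs straight from here towards the funnel; it is free to push from 20 to 75 mm from the pivot. The round boss on the pivot has radius 17 mm, its top is 138 mm above the bench.
- funnel_arm (a joint): angle of the funnel arm in rad: 0 fully swung out beside the tray, 1.2 at its stop, with the funnel over the tray. It grows as the arm turns clockwise seen from above. About 2 N on the bar moves it and it stays where it is left.
- bin: loose grey open-fronted picking bin, 160 x 100 x 75 mm, bystander. Origin at the centre of its underside.
- jar: loose whitish plastic jar with a black cap, 60 mm across, 85 mm high, bystander. Origin at the centre of its underside.
- carton: loose cardboard carton, 90 x 120 x 50 mm, bystander. Origin at the centre of its underside.
- wrench: loose steel wrench lying flat, bystander. Its length is along its x.

How it is judged (in metres and radians):
At the end, for the whole second after the job is handed in: the funnel arm is within 0.07 rad of its stop and at rest, the spout is within 15 mm (seen from above) of the middle of the empty compartment, the tray is down on its spindle (within 4 mm), and the bin, jar, carton and wrench are within 30 mm of where they stood (horizontal distance between spout and empty_mid below 0.015 m and value of joint funnel_arm above 1.13 rad and velocity of joint funnel_arm between -0.03 and 0.03 rad/s and height (world z) of empty_mid below 0.034 m and distance of each of bin, jar, carton, wrench from where it was at the start of the episode below 0.03 m); the robot touches nothing.
It fails at once if the tray is lifted off its spindle by more than 10 mm (height (world z) of empty_mid above 0.04 m).
It fails at once if a bystander (bin, jar, carton, wrench) is moved by more than 30 mm or lifted (not (distance of each of bin, jar, carton, wrench from where it was at the start of the episode below 0.03 m)).
It fails at once if the tray or the funnel arm is gripped or forced: more than 40 N between the fingers and the stand with all it carries (contact force between the fingers and stand above 40 N).
It also fails if it takes over 72 s, if anything falls off the work surface, if the arm or the gripper's body presses on something with over 40 N, if the wrist force passes 120 N, or if a joint passes its speed limit or range.

## Working session

There is one attempt and no reset: what is moved stays moved. The work goes in short steps, Python scripts to look and compute and a shell command to move; the robot and the scene stay as the last step left them, time stands still between calls to the robot, and variables do not carry over. Pictures are saved under pics/ and viewed, and the job is handed in when it is done.

```bash
ls; mkdir -p pics; cat > h.py <<'E'
import numpy as np, cv2
from workcell import monitor, vision, job, models
def grab(n,save=None):
    f=vision.grab_frame(n)
    if save: cv2.imwrite('pics/'+save,cv2.cvtColor(f['img'],cv2.COLOR_RGB2BGR))
    return f
def onplane(f,px,z):
    u=cv2.undistortPoints(np.array([[px]],float),np.array(f['mtx']),np.array(f['dist_coeffs']))[0,0]
    V=np.array(f['view']);R=V[:3,:3];t=V[:3,3]
    c=-R.T@t; d=R.T@np.array([u[0],u[1],1.])
    return c+d*(z-c[2])/d[2]
def ray(f,px):
    u=cv2.undistortPoints(np.array([[px]],float),np.array(f['mtx']),np.array(f['dist_coeffs']))[0,0]
    V=np.array(f['view']);R=V[:3,:3];t=V[:3,3]
    d=R.T@np.array([u[0],u[1],1.]); return -R.T@t,d/np.linalg.norm(d)
def tri(rs):
    A=0;b=0
    for c,d in rs:
        P=np.eye(3)-np.outer(d,d);A=A+P;b=b+P@c
    return np.linalg.solve(A,b)
def proj(f,p):
    V=np.array(f['view'])
    return cv2.projectPoints(np.array([p],float),cv2.Rodrigues(V[:3,:3])[0],V[:3,3],np.array(f['mtx']),np.array(f['dist_coeffs']))[0][0,0]
E
python3 - <<'E'
from h import *
np.set_printoptions(precision=1,suppress=True)
F={}
for c in ['scene','top','wrist']:
    F[c]=grab(c,c+'0.png')
    print(c,'cam at',ray(F[c],(256,192)))
    for q in ['hub','empty_mid','divider','spout','pivot','stand','bin','jar','carton','wrench']:
        print(q,[(np.round(d['at'],1).tolist(),round(d['confidence'],2)) for d in models.mark_of(c,q)[:3]])
print(monitor.state())
E
```

```text
pics
scene cam at (array([ 940.6, -369.9,  993. ]), array([-0.4,  0.4, -0.9]))
hub [([228.9, 194.9], 0.67), ([205.4, 190.9], 0.37)]
empty_mid [([208.2, 190.6], 0.63)]
divider [([217.3, 173.8], 0.72)]
spout [([288.5, 174.2], 0.93)]
pivot [([269.6, 141.6], 0.74)]
stand [([229.3, 204.6], 0.68)]
bin [([148.6, 344.4], 0.69)]
jar [([111.6, 251.7], 0.9)]
carton [([280.1, 280.1], 0.89)]
wrench [([227.3, 206.3], 0.5), ([303.5, 115.1], 0.46)]
top cam at (array([ 287.5,    4.4, 1513.4]), array([ 0.2,  0. , -1. ]))
hub [([267.1, 209.7], 0.77)]
empty_mid [([273.2, 235.8], 0.87)]
divider [([260.5, 238.3], 0.95), ([203.0, 219.0], 0.61)]
spout [([217.1, 187.0], 0.92), ([267.1, 214.2], 0.48)]
pivot [([205.1, 219.0], 0.88)]
stand [([270.2, 213.5], 0.78)]
bin [([392.0, 173.6], 0.68)]
jar []
carton [([278.3, 133.0], 0.98)]
wrench [([132.0, 234.8], 0.53)]
wrist cam at (array([126.2, 565.7, 386.3]), array([ 0.2, -0.1, -1. ]))
hub []
empty_mid []
divider []
spout []
pivot []
stand []
bin []
jar []
carton []
wrench []
{'time_s': 1.65, 'qpos': array([69.5, 18.3, 89.6, -0. , 72. , -1.1]), 'qvel': array([-0. ,  0. ,  0. ,  0. , -0. , -0.1]), 'effort': array([  0. , -41.2, -23.2,   0.1,   0. ,   0. ]), 'ee_pos': array([190.6, 542.5, 214. ]), 'ee_rot': array([180. ,  -0. ,  70.6]), 'force': array([ 0.2, -0.5,  0.1]), 'torque': array([ 0.,  0., -0.]), 'gripper_width': 91.39254302446784}
```

View pics/scene0.png

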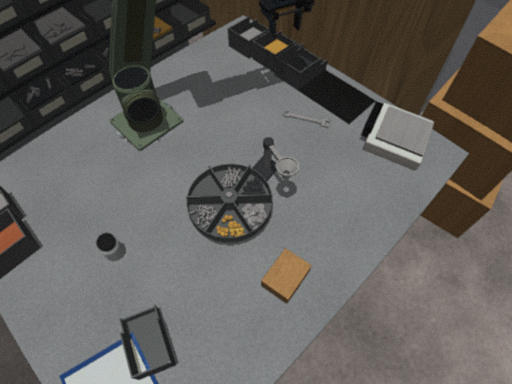

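View pics/top0.png

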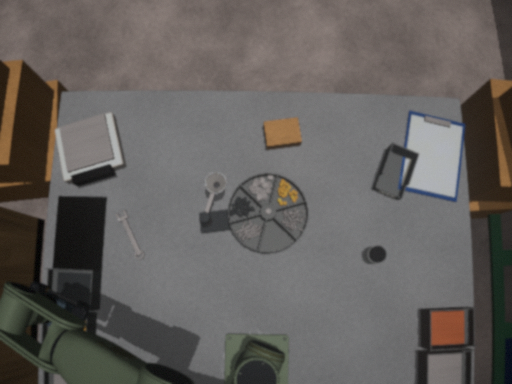

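```bash
python3 - <<'E'
from h import *
for c in ['scene','top']:
    f=grab(c); i=f['img']
    crop=i[110:260,170:330] if c=='scene' else i[150:290,170:340]
    cv2.imwrite(f'pics/{c}0z.png',cv2.cvtColor(cv2.resize(crop,None,fx=4.5,fy=4,interpolation=cv2.INTER_CUBIC)[:, :],cv2.COLOR_RGB2BGR))
E
```

```text
(no output)
```

The tray is near (268,213) in top, the post near (206,219), the funnel at (216,182). The empty compartment is at the bottom of the tray, around (273,236).

View pics/top0z.png

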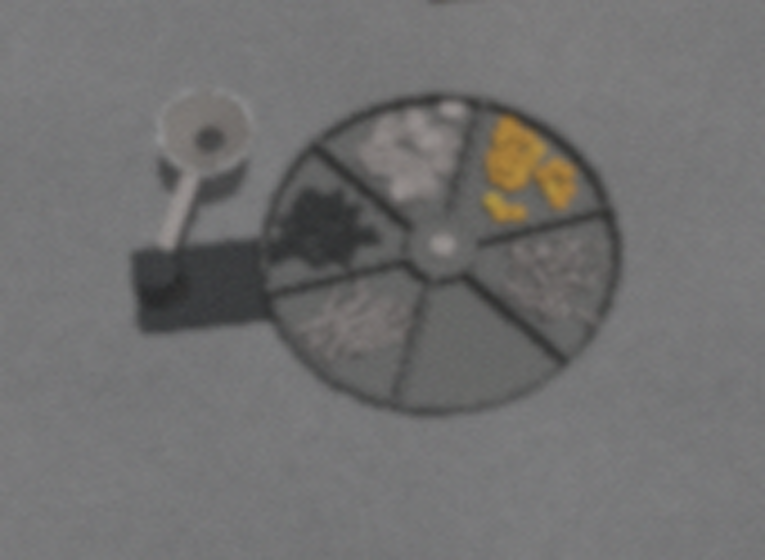

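View pics/scene0z.png

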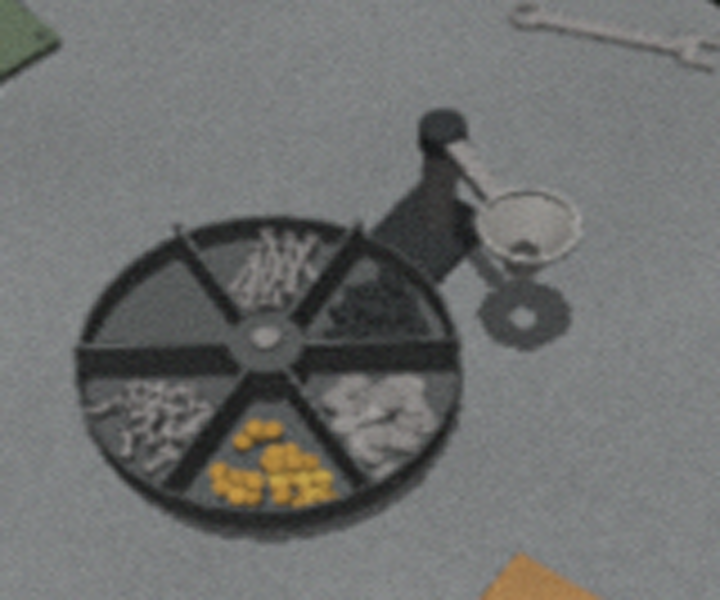

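```bash
python3 - <<'E'
from h import *
np.set_printoptions(precision=1,suppress=True)
f={c:grab(c) for c in ['scene','top']}
P={}
for q,z in [('hub',78),('empty_mid',30),('divider',78),('spout',88),('pivot',126)]:
    r=[]
    for c in f:
        px=models.mark_of(c,q)[0]['at']; r.append(ray(f[c],px)); print(q,c,px,onplane(f[c],px,z))
    P[q]=tri(r);print(q,'tri',P[q])
for q in ['bin','jar','carton','wrench']:
  for c in f:
    for m in models.mark_of(c,q)[:2]: print(q,c,onplane(f[c],m['at'],0),m['confidence'])
E
```

```text
hub scene [229.8, 192.2] [494.4 -19.   78. ]
hub top [265.2, 209.4] [504.2 -21.   78. ]
hub tri [501.4 -22.3  90.5]
empty_mid scene [207.2, 191.4] [417.9 -49.7  30. ]
empty_mid top [277.1, 236.3] [422.5 -62.3  30. ]
empty_mid tri [423.4 -58.   44.1]
divider scene [215.4, 172.5] [409.6  -1.5  78. ]
divider top [259.9, 239.2] [408.   -5.4  78. ]
divider tri [409.1  -3.6  78.9]
spout scene [285.0, 178.8] [583.3 129.9  88. ]
spout top [214.7, 185.1] [579.3 143.5  88. ]
spout tri [579.7 141.6  73.5]
pivot scene [270.2, 144.3] [478.3 172.1 126. ]Traceback (most recent call last):
  File "<stdin>", line 8, in <module>
IndexError: list index out of range
```

```bash
cat > m.py <<'E'
from h import *
np.set_printoptions(precision=1,suppress=True)
def T(p): return (170+(p[0]-1.75)/4.5,150+(p[1]-1.5)/4)
def S(p): return (170+(p[0]-1.75)/4.5,110+(p[1]-1.5)/4)
E
python3 - <<'E'
from m import *
fs=grab('scene');ft=grab('top')
for n,t,s,z in [('hub',(442,243),(265,335),78),('pivot',(163,283),(443,118),138),('funneltop',(206,132),(530,225),144),
 ('div(cw)outer',(400,402),(180,230),78),('div ccw outer',(563,360),(80,350),78),('third(left)',(272,296),(360,228),78)]:
    print(n,onplane(ft,T(t),z),onplane(fs,S(s),z),tri([ray(ft,T(t)),ray(fs,S(s))]))
for k in range(2):
  for q,z in [('pivot',126),('hub',78),('spout',88),('empty_mid',30),('divider',78)]:
    for c,f in (('top',ft),('scene',fs)):
      for m in models.mark_of(c,q)[:1]: print(q,c,np.round(m['at'],1),onplane(f,m['at'],z),round(m['confidence'],2))
  ft=grab('top');fs=grab('scene')
print(monitor.state()['time_s'])
E
```

```text
hub [501.2 -29.6  78. ] [494.7 -24.6  78. ] [499.8 -29.   88.8]
pivot [457.9 162.2 138. ] [465.7 174.9 138. ] [462.3 168.  138.7]
funneltop [575.8 136.1 144. ] [579.5 137.8 144. ] [577.5 137.8 141.4]
div(cw)outer [373.3  -1.5  78. ] [381.2  -0.6  78. ] [375.    0.5  69.9]
div ccw outer [ 408.3 -116.4   78. ] [ 417.  -121.4   78. ] [ 409.3 -117.6   64.6]
third(left) [456.3  90.9  78. ] [469.2  90.3  78. ] [460.   94.6  63.5]
pivot top [204.  218.1] [466.4 169.5 126. ] 0.66
pivot scene [267.7 144. ] [471.9 167.4 126. ] 0.62
hub top [217.3 184.4] [583.9 136.   78. ] 0.69
hub scene [229.8 195.5] [503.  -26.9  78. ] 0.75
spout top [214.4 185. ] [579.6 144.4  88. ] 0.97
spout scene [285.2 176.2] [577.2 137.5  88. ] 0.9
empty_mid top [276.5 239.4] [412.2 -60.4  30. ] 0.61
empty_mid scene [206.6 189.8] [412. -47.  30.] 0.61
divider top [256.1 239.8] [405.9   6.6  78. ] 0.93
divider scene [214.8 172.6] [408.6  -3.1  78. ] 0.87
pivot top [204.8 218. ] [466.7 167.1 126. ] 0.57
pivot scene [271.8 141.8] [474.9 183.  126. ] 0.6
hub top [268.7 210.1] [502.1 -32.3  78. ] 0.92
hub scene [232.8 194.5] [506.8 -18.1  78. ] 0.91
spout top [215.8 184.8] [580.4 139.9  88. ] 0.96
spout scene [285.2 173.9] [571.4 143.8  88. ] 0.63
empty_mid top [273.4 235.9] [423.6 -50.1  30. ] 0.58
empty_mid scene [204.1 190.4] [408.1 -54.2  30. ] 0.74
divider top [268.6 211.8] [496.6 -32.1  78. ] 0.64
divider scene [215.3 172.1] [408.2  -0.7  78. ] 0.98
3.65
```

Hub ≈ (500,−27), pivot ≈ (466,170): the distance is 200 mm, as it should be. The empty middle is at about 196° and the post at about 100°, so the tray must turn about 97° clockwise. I'll push the divider at about 286°, on the −y side, which keeps me clear of the post and funnel.

```bash
python3 -m creep '2 -3.45 0 0 0 -.025 1;2 -3.45 0 0 0 -.025 1;2 -3.45 0 0 0 -.025 1;2 -3.45 0 0 0 -.025 1;2 -3.45 0 0 0 -.025 1;2 -3.45 0 0 0 -.025 1;2 -3.45 0 0 0 -.025 1;2 -3.45 0 0 0 -.025 1;2 -3.45 0 0 0 -.025 1;2 -3.45 0 0 0 -.025 1;2 -3.45 0 0 0 -.025 1;2 -3.45 0 0 0 -.025 1' 10
```

```text
time_s: 4.65
ee_pos: [433.6, 117.2, 214.8]
ee_rot: [179.9, -0.6, 53.5]
force: [-0.3, 1.0, 0.3]
gripper_width: 14.0
```

```bash
python3 -m creep '2.2 -3.5 0 0 0 -.03 1;2.2 -3.5 0 0 0 -.03 1;2.2 -3.5 0 0 0 -.03 1;2.2 -3.5 0 0 0 -.03 1;2.2 -3.5 0 0 0 -.03 1;1.5 -2.2 0 0 0 -.03 1;0 0 0 0 0 0 1'
python3 - <<'E'
from m import *
f=grab('wrist','wrist1.png');print(monitor.state()['ee_pos'],monitor.state()['ee_rot'])
for q,z in [('hub',78),('spout',88),('empty_mid',30),('divider',78),('pivot',126)]:
    for m in models.mark_of('wrist',q)[:2]: print(q,np.round(m['at'],1),onplane(f,m['at'],z),round(m['confidence'],2))
E
```

```text
time_s: 5.23
ee_pos: [561.4, -90.7, 215.8]
ee_rot: [179.6, -0.7, 42.1]
force: [1.0, 0.8, -0.1]
gripper_width: 0.8
[560.  -88.9 215.7] [179.7  -0.7  42.2]
hub [244.5  84.9] [499.1 -27.6  78. ] 0.85
empty_mid [163.3  47.5] [415.  -53.3  30. ] 0.67
```

View pics/wrist1.png

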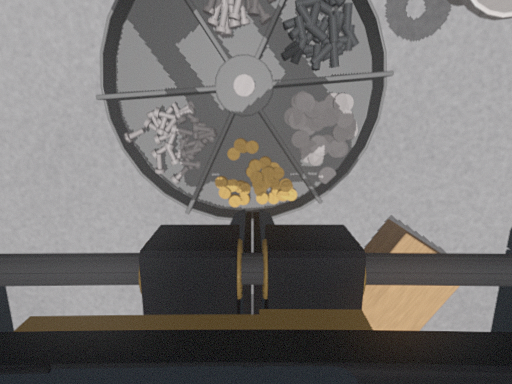

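The wrist view shows the hub at (244,84), the yellow nuts below it, and divider ends at (100,97), (188,212), (322,202) and (392,73). The compartment bounded by (188,212) and (322,202) holds the nuts. I'll work out the angles.

```bash
python3 - <<'E'
from m import *
f=grab('wrist')
h=onplane(f,(244.5,85),78)
for p in [(99,97),(188,212),(323,202),(392,73)]:
    v=onplane(f,p,78);d=v-h;print(v,np.hypot(*d[:2]),np.degrees(np.arctan2(d[1],d[0]))%360)
E
```

```text
[ 408. -116.   78.] 128.1079443258028 227.25943902258973
[ 533.  -145.3   78. ] 129.17395377474992 287.14398673932277
[622.7 -50.3  78. ] 130.88120732653894 347.4609613519231
[583.5  72.   78. ] 129.04590368693798 46.67735341883
```

```bash
python3 -m creep '.6 -1.3 -2 0 0 0 1;0 0 -3 0 0 0 1;0 0 -3 0 0 0 1;0 0 -3 0 0 0 1;0 0 -2 0 0 0 1;0 0 -1 0 0 0 1;0 0 0 0 0 0 1;0 0 0 0 0 0 1'
python3 - <<'E'
from m import *
f=grab('wrist','wrist2.png');s=monitor.state();print(s['time_s'],s['ee_pos'],s['ee_rot'],s['force'])
E
```

```text
time_s: 6.25
ee_pos: [562.9, -89.5, 76.8]
ee_rot: [179.3, -1.1, 43.3]
force: [-0.8, -0.1, 0.5]
gripper_width: -0.0
6.3 [563.  -89.5  77. ] [179.3  -1.1  43.3] [-0.1  0.1 -0.5]
```

View pics/wrist2.png

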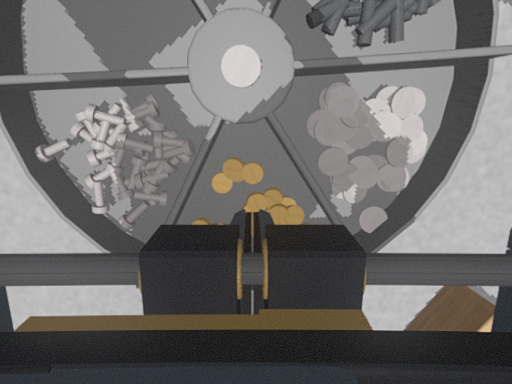

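```bash
python3 -m creep '.4 -.6 -1.2 0 0 0 1;0 0 -.3 0 0 0 1;0 0 0 0 0 0 1'
python3 - <<'E'
import numpy as np
H=np.array([499,-27.5])
for t in range(316,190,-8):
    p=H+102*np.array([np.cos(np.radians(t)),np.sin(np.radians(t))]);print(t,p.round(0),(102*np.sin(np.radians(t))).round(0),(102*-np.cos(np.radians(t))).round(0))
E
```

```text
time_s: 6.55
ee_pos: [569.7, -95.6, 64.2]
ee_rot: [178.9, -1.4, 43.4]
force: [-0.7, -1.1, 0.9]
gripper_width: 0.5
316 [572. -98.] -71.0 -73.0
308 [ 562. -108.] -80.0 -63.0
300 [ 550. -116.] -88.0 -51.0
292 [ 537. -122.] -95.0 -38.0
284 [ 524. -126.] -99.0 -25.0
276 [ 510. -129.] -101.0 -11.0
268 [ 495. -129.] -102.0 4.0
260 [ 481. -128.] -100.0 18.0
252 [ 467. -125.] -97.0 32.0
244 [ 454. -119.] -92.0 45.0
236 [ 442. -112.] -85.0 57.0
228 [ 431. -103.] -76.0 68.0
220 [421. -93.] -66.0 78.0
212 [412. -82.] -54.0 87.0
204 [406. -69.] -41.0 93.0
196 [401. -56.] -28.0 98.0
```

```bash
python3 -m creep '-.45 -.5 0 0 0 -.05 1;-.45 -.45 0 0 0 -.05 1;-.5 -.4 0 0 0 -.05 1;-.5 -.35 0 0 0 -.05 1;-.5 -.3 0 0 0 -.05 1;-.5 -.3 0 0 0 -.05 1;-.5 -.25 0 0 0 -.05 1;-.5 -.25 0 0 0 -.05 1'
```

```text
time_s: 7.22
ee_pos: [534.9, -125.9, 68.0]
ee_rot: [178.6, -2.0, 19.3]
force: [2.2, 1.6, -0.9]
gripper_width: 0.8
```

```bash
python3 -m creep '-.5 -.1 -.15 0 .01 -.05 1;-.5 -.1 -.1 0 .01 -.05 1;-.5 -.05 -.1 0 .01 -.05 1;-.5 -.05 -.1 0 .01 -.05 1;-.5 0 -.1 0 .01 -.05 1;-.5 0 -.05 0 .005 -.05 1;-.5 .05 -.05 0 .005 -.05 1;-.5 .1 -.05 0 .005 -.05 1'
python3 - <<'E'
from m import *
grab('wrist','wrist3.png')
E
```

```text
time_s: 7.88
ee_pos: [506.4, -132.0, 68.8]
ee_rot: [178.6, 0.0, -5.0]
force: [2.3, -1.0, -0.7]
gripper_width: 0.5
```

View pics/wrist3.png

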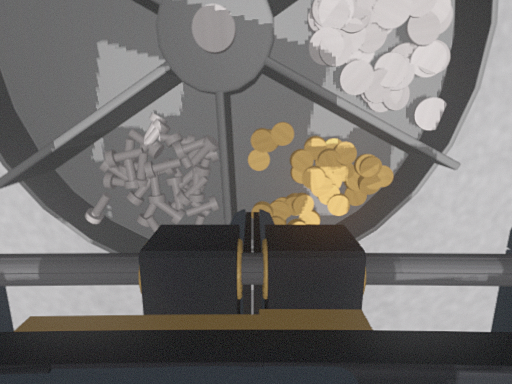

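The divider is just left of the fingertip, running down near (225,200), and it moves with the finger. z has risen slightly, so I'll bias it down.

```bash
python3 -m creep '-.6 .2 -.3 0 0 -.05 1;-.6 .2 -.25 0 0 -.05 1;-.6 .2 -.25 0 0 -.05 1;-.6 .2 -.2 0 0 -.05 1;-.6 .25 -.2 0 0 -.05 1;-.6 .25 -.2 0 0 -.05 1;-.6 .3 -.2 0 0 -.05 1;-.6 .3 -.2 0 0 -.05 1'
```

```text
time_s: 8.6
ee_pos: [470.0, -118.2, 57.9]
ee_rot: [178.5, -1.8, -28.5]
force: [0.7, -0.8, 0.8]
gripper_width: 0.4
```

```bash
python3 -m creep '-.6 .15 .2 0 .01 -.05 1;-.6 .2 .2 0 .01 -.05 1;-.55 .25 .1 0 .01 -.05 1;-.5 .3 0 0 .01 -.05 1;-.5 .35 0 0 0 -.05 1;-.5 .35 0 0 0 -.05 1;-.45 .4 0 0 0 -.05 1;-.45 .4 0 0 0 -.05 1'
python3 - <<'E'
from m import *
grab('wrist','wrist4.png')
E
```

```text
time_s: 9.27
ee_pos: [435.8, -97.6, 67.7]
ee_rot: [177.6, -1.1, -52.0]
force: [1.5, -1.4, -0.9]
gripper_width: 0.6
```

View pics/wrist4.png

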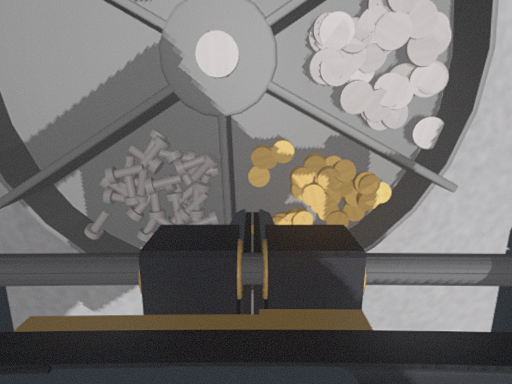

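```bash
python3 -m creep '-.5 .35 -.1 0 0 -.05 1;-.5 .4 -.1 0 0 -.05 1;-.45 .4 -.1 0 0 -.05 1;-.4 .4 -.1 0 0 -.05 1;-.35 .4 -.05 0 0 -.05 1;-.3 .4 -.05 0 0 -.05 1'
python3 - <<'E'
from m import *
f=grab('wrist','wrist5.png');ft=grab('top')
print(monitor.state()['ee_pos'])
for c,g in (('wrist',f),('top',ft)):
  for q,z in [('hub',78),('spout',88),('empty_mid',30),('divider',78),('pivot',126)]:
    for m in models.mark_of(c,q)[:2]: print(c,q,np.round(m['at'],1),onplane(g,m['at'],z),round(m['confidence'],2))
cv2.imwrite('pics/top5z.png',cv2.cvtColor(cv2.resize(ft['img'][150:290,170:340],None,fx=4.5,fy=4,interpolation=cv2.INTER_CUBIC),cv2.COLOR_RGB2BGR))
E
```

```text
time_s: 9.82
ee_pos: [417.4, -76.3, 66.8]
ee_rot: [178.4, -1.8, -69.3]
force: [0.5, -1.6, 1.8]
gripper_width: 0.8
[416.8 -75.8  66.6]
wrist hub [220.2  54. ] [499.4 -29.8  78. ] 0.81
wrist empty_mid [67.6 68.4] [465.5  52.3  30. ] 0.67
wrist divider [67.  66.9] [470.5  30.1  78. ] 0.72
top hub [266.9 212.9] [492.9 -26.7  78. ] 0.57
top divider [238.6 207.2] [510.   64.8  78. ] 0.89
top pivot [203.7 218.6] [464.8 170.4 126. ] 0.75
```

View pics/wrist5.png

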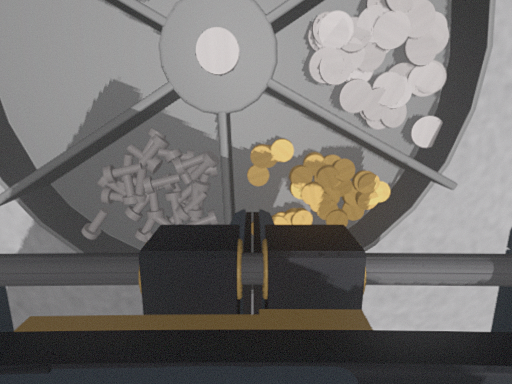

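View pics/top5z.png

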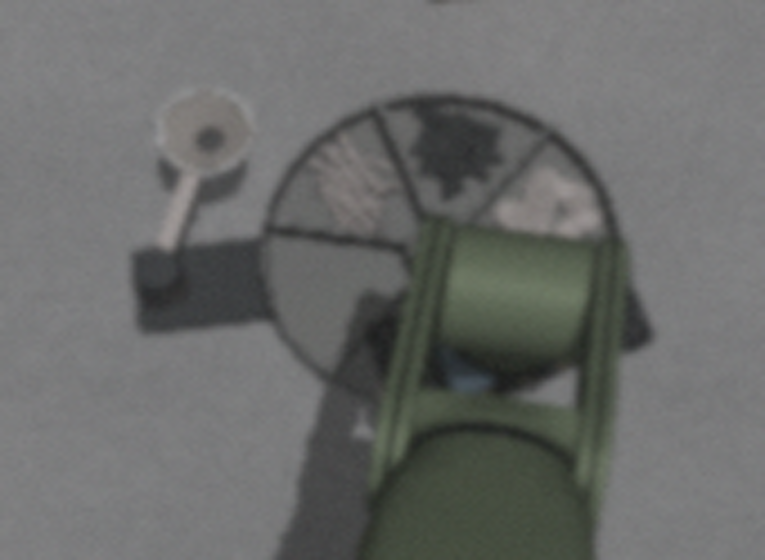

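```bash
python3 - <<'E'
from m import *
f=grab('wrist')
h=onplane(f,(217.5,50),78);print(h)
for p in [(229,205),(4,198),(455,186)]:
    v=onplane(f,p,78);d=v-h;print(v,np.hypot(*d[:2]),np.degrees(np.arctan2(d[1],d[0]))%360)
ft=grab('top');h=np.array([499,-27.5,78])
for p in [(268,231),(377,108),(550,135)]:
    v=onplane(ft,T(p),78);d=v-h;print(v,np.hypot(*d[:2]),np.degrees(np.arctan2(d[1],d[0]))%360)
# foot direction: edges of foot from top
for a,b in [((135,252),(260,240)),((140,332),(268,320))]:
    u=onplane(ft,T(a),12);v=onplane(ft,T(b),12);d=u-v;print(np.degrees(np.arctan2(d[1],d[0])),u,v)
E
```

```text
[499.6 -27.9  78. ]
[434.8 -56.2  78. ] 70.75749157506348 203.56609506021155
[401.5  44.8  78. ] 122.124865863553 143.44207362074565
[ 482.2 -157.    78. ] 130.23419481140402 262.3214890227048
[508.9  95.2  78. ] 123.06652134755406 85.39582903147243
[611.7  18.9  78. ] 121.9158382055363 22.372304715458714
[ 591.3 -106.8   78. ] 121.6954281244488 319.33055853824976
97.27380463035327 [499.4 198.7  12. ] [511.3 105.1  12. ]
97.16108120385283 [431.9 192.3  12. ] [443.8  97.3  12. ]
```

The foot direction and the pivot give a target middle of about 99°. The pushed divider is at about 203°, so about 14° remains.

```bash
python3 -m creep '-.3 .4 -.1 0 .005 -.05 1;-.25 .4 -.1 0 .005 -.05 1;-.2 .4 -.05 0 0 -.05 1;-.15 .4 -.05 0 0 -.05 1;0 0 0 0 0 0 1'
python3 - <<'E'
from m import *
f=grab('wrist','wrist6.png');ft=grab('top');print(monitor.state()['ee_pos'])
cv2.imwrite('pics/top6z.png',cv2.cvtColor(cv2.resize(ft['img'][150:290,170:340],None,fx=4.5,fy=4,interpolation=cv2.INTER_CUBIC),cv2.COLOR_RGB2BGR))
E
```

```text
time_s: 10.93
ee_pos: [408.7, -61.1, 63.8]
ee_rot: [177.8, -1.7, -81.1]
force: [0.1, -0.7, -0.1]
gripper_width: 0.4
[408.8 -61.3  63.8]
```

View pics/wrist6.png

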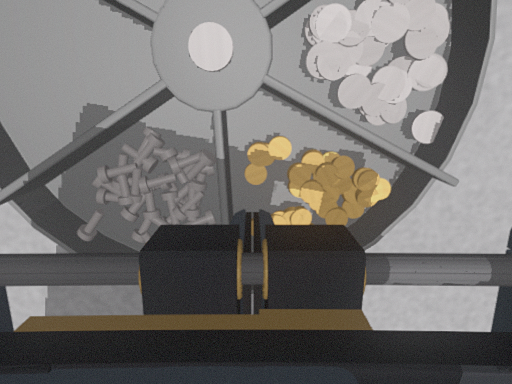

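View pics/top6z.png

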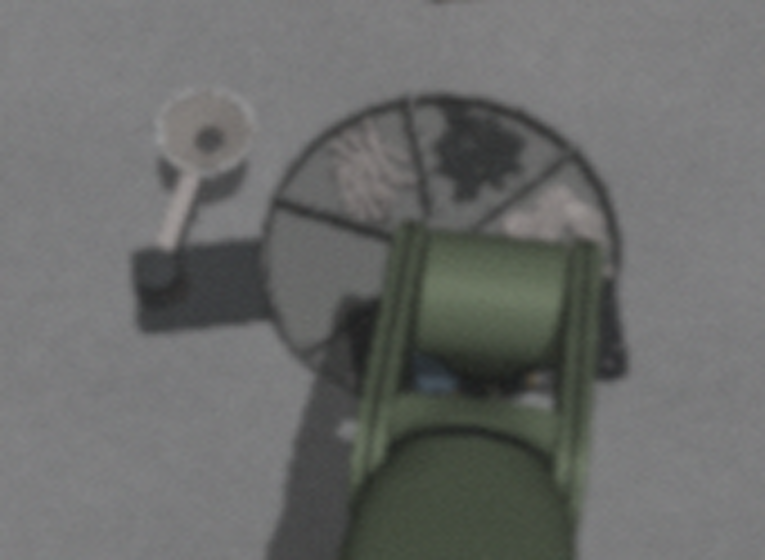

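```bash
python3 - <<'E'
from m import *
f=grab('wrist')
h=onplane(f,(211,47),78);print(h)
for p in [(227,205),(2,200),(455,183)]:
    v=onplane(f,p,78);d=v-h;print(v,np.hypot(*d[:2]),np.degrees(np.arctan2(d[1],d[0]))%60)
ft=grab('top');h=np.array([499,-27.5,78])
for p in [(278,204),(408,98),(573,153)]:
    v=onplane(ft,T(p),78);d=v-h;print(v,np.hypot(*d[:2]),np.degrees(np.arctan2(d[1],d[0]))%60)
E
```

```text
[500.2 -28.5  78. ]
[431.3 -44.5  78. ] 70.79160590599852 13.134873573830305
[418.6  59.3  78. ] 119.87938748092208 12.919276067469184
[ 458.4 -151.6   78. ] 130.07282825304833 11.226186509483469
[531.1  88.6  78. ] 120.43996449043037 14.559254326898852
[620.5  -3.5  78. ] 123.84932929982405 11.187472446120509
[ 576.6 -123.5   78. ] 123.44475041400223 8.956412431746521
```

```bash
python3 -m creep '-.1 .45 0 0 0 -.03 1;-.1 .4 0 0 0 -.02 1;0 0 0 0 0 0 1'
python3 - <<'E'
from m import *
f=grab('wrist','wrist7.png');print(monitor.state()['ee_pos'])
E
```

```text
time_s: 11.38
ee_pos: [406.8, -53.8, 63.7]
ee_rot: [177.8, -1.8, -83.9]
force: [0.4, -0.4, 0.2]
gripper_width: 0.4
[406.9 -53.9  63.7]
```

View pics/wrist7.png

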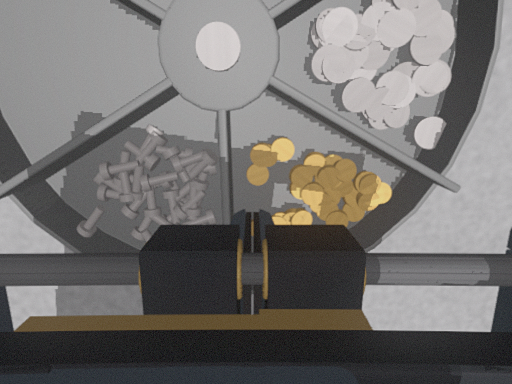

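Now I'll back the finger off the divider and lift.

```bash
python3 -m creep '.1 -.7 .1 0 0 0 1;.1 -.7 .1 0 0 0 1;0 -.2 2 0 0 .05 1;0 0 3 0 0 .1 1;0 0 3.5 0 0 .1 1;0 0 3.5 0 0 .1 1;0 0 3.5 0 0 .1 1;0 0 .5 0 0 .1 1;0 0 0 0 0 .1 1;0 0 0 0 0 .1 1'
python3 - <<'E'
from m import *
f=grab('wrist','wrist8.png');ft=grab('top');print(monitor.state()['ee_pos'])
cv2.imwrite('pics/top8z.png',cv2.cvtColor(cv2.resize(ft['img'][150:290,170:340],None,fx=4.5,fy=4,interpolation=cv2.INTER_CUBIC),cv2.COLOR_RGB2BGR))
E
```

```text
time_s: 12.27
ee_pos: [407.6, -77.2, 235.1]
ee_rot: [177.4, -2.2, -38.9]
force: [0.4, -0.3, -1.2]
gripper_width: 0.8
[406.8 -77.  234.2]
```

View pics/wrist8.png

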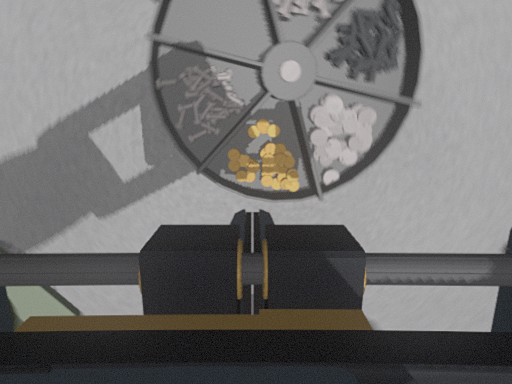

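```bash
python3 - <<'E'
from m import *
f=grab('wrist')
h=onplane(f,(290,71),78);print(h)
for p in [(151,37),(201,170),(321,196),(419,104)]:
    v=onplane(f,p,78);d=v-h;print(v,np.hypot(*d[:2]),np.degrees(np.arctan2(d[1],d[0]))%360)
E
python3 -m creep '1.6 3 0 0 0 .05 1;1.6 3 0 0 0 .05 1;1.6 3 0 0 0 .05 1;1.6 3 0 0 0 .05 1;1.6 3 0 0 0 .05 1;1.6 3 0 0 0 .05 1;1.6 3 0 0 0 .05 1;1.6 3 0 0 0 .05 1'
```

```text
[498.7 -28.3  78. ]
[420.8  70.4  78. ] 125.72990728376998 128.2957000170042
[375.  -45.3  78. ] 124.93892282200356 187.85758787709824
[ 450.8 -143.7   78. ] 124.98641261297963 247.4378969253532
[ 575.3 -129.2   78. ] 126.69470903333429 307.1783849251361
time_s: 13.08
ee_pos: [535.0, 165.0, 229.6]
ee_rot: [176.8, -1.7, -17.4]
force: [0.1, -0.1, 0.9]
gripper_width: 0.3
```

Empty middle ≈ 97.7°. Now a closer look at the arm and post, from above them.

```bash
python3 -m creep '.4 3 0 .03 .006 0 1;0 1 0 .03 .006 0 1;0 0 0 0 0 0 1;0 0 0 0 0 0 1'
python3 - <<'E'
from m import *
f=grab('wrist','wrist9.png');print(monitor.state()['ee_pos'])
for q,z in [('hub',78),('spout',88),('empty_mid',30),('divider',78),('pivot',126)]:
    for m in models.mark_of('wrist',q)[:2]: print(q,np.round(m['at'],1),onplane(f,m['at'],z),round(m['confidence'],2))
E
```

```text
time_s: 13.42
ee_pos: [541.9, 212.4, 224.4]
ee_rot: [179.8, 0.4, -17.5]
force: [-0.8, -0.6, 0.8]
gripper_width: 0.1
[541.8 212.  224.4]
empty_mid [251.6 306.5] [490.2  54.2  30. ] 0.78
```

View pics/wrist9.png

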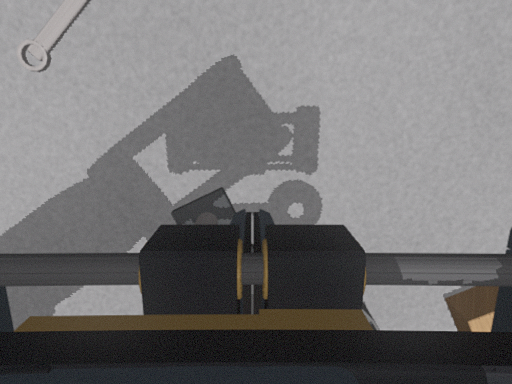

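```bash
python3 - <<'E'
from m import *
f=grab('wrist');print(onplane(f,(207,219),138))
for p in [(172,212),(222,189)]: print(onplane(f,p,12))
ft=grab('top','top9.png');fs=grab('scene','scene9.png')
for c,g in (('scene',fs),('top',ft)):
  for q,z in [('spout',88),('pivot',126)]:
    for m in models.mark_of(c,q)[:2]: print(c,q,np.round(m['at'],1),onplane(g,m['at'],z),round(m['confidence'],2))
E
```

```text
[501.4 206.4 138. ]
[433.9 192.9  12. ]
[500.5 201.7  12. ]
scene spout [285.4 175.8] [576.7 139.   88. ] 0.85
scene pivot [270.5 141.5] [471.2 181.  126. ] 0.75
top spout [219.2 186.3] [575.6 128.7  88. ] 0.69
top pivot [203.  217.9] [466.9 172.7 126. ] 0.8
top pivot [368.5 252.7] [ 365.6 -342.3  126. ] 0.51
```

View pics/scene9.png

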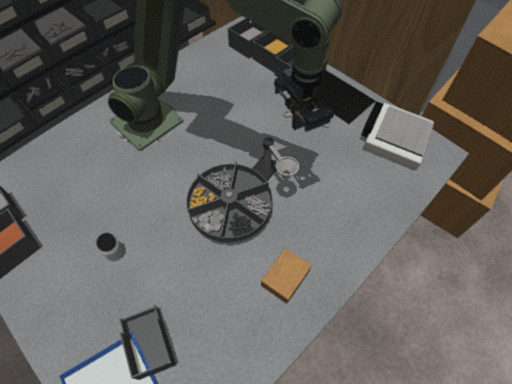

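Foot's end corners give an axis direction of about 98°, in agreement with the tray. Next I'll lower the finger on the +y side of the bar, about 55 mm from the pivot.

```bash
python3 -m creep '-1.2 -1.0 -2 0 0 0 1;-.5 -.3 -3 0 0 0 1;0 0 -2.5 0 0 0 1;0 0 -2 0 0 0 1;0 0 -.8 0 0 0 1;0 0 0 0 0 0 1'
python3 - <<'E'
from m import *
f=grab('wrist','wrist10.png');fs=grab('scene');print(monitor.state()['ee_pos'])
cv2.imwrite('pics/s10z.png',cv2.cvtColor(cv2.resize(fs['img'][60:240,190:350],None,fx=4.5,fy=3.3,interpolation=cv2.INTER_CUBIC),cv2.COLOR_RGB2BGR))
E
```

```text
time_s: 14.57
ee_pos: [525.4, 199.4, 121.6]
ee_rot: [-179.8, -0.1, -17.4]
force: [0.3, 0.7, 0.2]
gripper_width: 0.4
[526.7 199.9 123.5]
```

View pics/s10z.png

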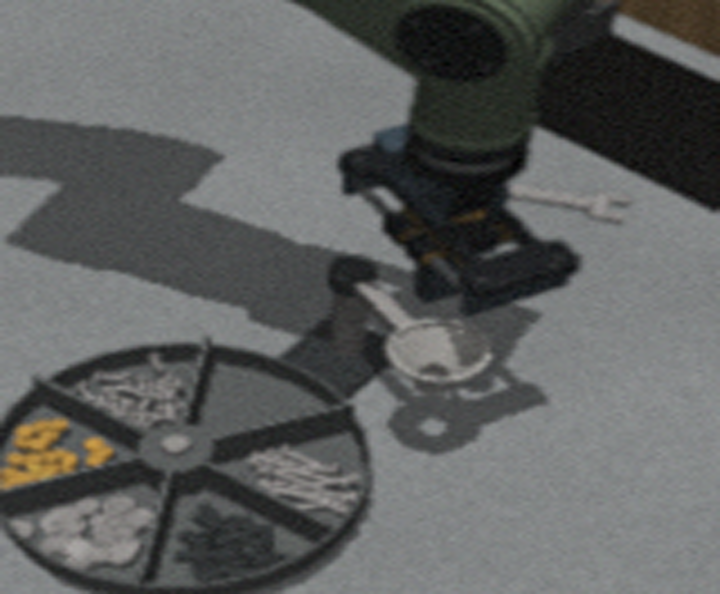

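```bash
python3 -m creep '0 -.4 -.5 0 0 0 1;0 -.5 -.4 0 0 0 1;0 -.5 -.2 0 0 0 1;0 -.5 -.1 0 0 -.02 1;0 -.5 -.1 0 0 -.04 1;0 -.5 -.1 0 0 -.06 1;0 -.5 -.05 0 0 -.08 1;0 -.5 -.05 0 0 -.08 1'
```

```text
time_s: 15.33
ee_pos: [531.8, 161.3, 114.2]
ee_rot: [-178.9, -0.8, -34.5]
force: [-0.7, 2.7, 0.0]
gripper_width: 0.7
```

```bash
python3 -m creep '-.25 -.45 0 0 0 -.06 1;-.25 -.45 0 0 0 -.06 1;-.3 -.4 0 0 0 -.06 1;-.3 -.4 0 0 0 -.06 1;-.3 -.4 0 0 0 -.06 1;-.35 -.35 0 0 0 -.06 1'
python3 - <<'E'
from m import *
f=grab('wrist','wrist11.png');ft=grab('top');print(monitor.state()['ee_pos'])
E
```

```text
time_s: 15.83
ee_pos: [521.7, 136.3, 117.5]
ee_rot: [-177.7, -1.1, -56.8]
force: [2.3, 1.2, -0.5]
gripper_width: 0.5
[520.9 135.9 117.6]
```

View pics/wrist11.png

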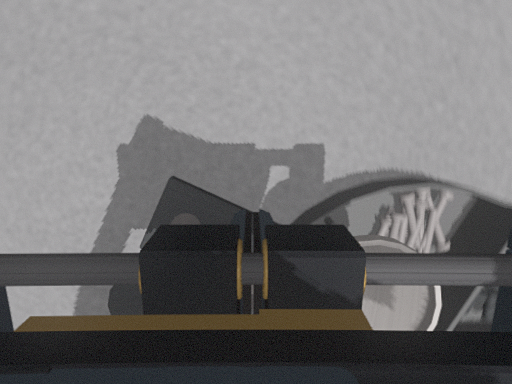

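```bash
python3 -m creep '-.4 -.35 -.1 0 0 -.06 1;-.4 -.35 -.1 0 0 -.06 1;-.4 -.3 -.1 0 0 -.06 1'; python3 -m creep '-.4 -.25 -.05 0 0 -.06 1'; python3 -m creep '-.35 -.2 0 0 0 -.06 1'
```

```text
time_s: 16.18
ee_pos: [514.3, 127.2, 117.7]
ee_rot: [-177.1, -1.2, -67.2]
force: [2.8, 1.6, 0.9]
gripper_width: 0.7
time_s: 16.27
ee_pos: [512.0, 124.8, 118.0]
ee_rot: [-176.8, -1.2, -70.7]
force: [2.4, -0.5, -1.4]
gripper_width: 0.3
time_s: 16.35
ee_pos: [509.7, 122.6, 118.5]
ee_rot: [-176.6, -1.2, -74.3]
force: [2.7, -0.3, -2.2]
gripper_width: 0.4
```

```bash
python3 -m creep '-.35 -.15 -.25 0 0 -.04 1'; python3 -m creep '-.35 -.15 -.25 0 0 -.04 1'; python3 -m creep '-.35 -.1 -.2 0 0 -.02 1';python3 -m creep '-.3 -.05 -.1 0 0 0 1'
```

```text
time_s: 16.43
ee_pos: [508.0, 121.1, 117.2]
ee_rot: [-176.4, -1.2, -76.7]
force: [2.4, 0.7, 1.9]
gripper_width: 0.5
time_s: 16.52
ee_pos: [506.1, 119.7, 115.7]
ee_rot: [-176.1, -1.2, -79.0]
force: [3.3, 0.7, 1.8]
gripper_width: 0.6
time_s: 16.6
ee_pos: [504.2, 118.7, 114.7]
ee_rot: [-175.9, -1.2, -80.2]
force: [3.2, -0.0, 1.7]
gripper_width: 0.5
time_s: 16.68
ee_pos: [503.2, 118.5, 114.6]
ee_rot: [-175.6, -1.2, -80.2]
force: [6.4, 1.0, 0.6]
gripper_width: 0.6
```

```bash
python3 -m creep '-.3 0 0 0 0 0 1';python3 -m creep '-.3 0 0 0 0 0 1'
```

```text
time_s: 16.77
ee_pos: [503.2, 118.7, 115.4]
ee_rot: [-175.2, -1.3, -80.1]
force: [10.1, 0.0, -6.0]
gripper_width: 0.6
time_s: 16.85
ee_pos: [503.2, 118.9, 116.0]
ee_rot: [-174.8, -1.3, -80.0]
force: [7.6, -0.3, -5.1]
gripper_width: 0.6
```

The stop is reached: the tip no longer advances and the force rises to about 10 N. I'll back off and lift.

```bash
python3 -m creep '.8 .2 0 0 0 0 1;.9 .4 0 0 0 0 1;.5 .2 .2 0 0 0 1;0 0 2 0 .03 0 1;0 0 3 0 .03 0 1;0 0 3 0 .03 0 1;0 0 3 0 0 0 1;0 3 1 0 0 0 1;0 3 0 0 0 0 1;0 0 0 0 0 0 1;0 0 0 0 0 0 1'
python3 - <<'E'
from m import *
f=grab('wrist','wrist12.png');ft=grab('top');fs=grab('scene');print(monitor.state()['ee_pos'])
for c,g in (('wrist',f),('scene',fs),('top',ft)):
  for q,z in [('hub',78),('spout',88),('empty_mid',30),('pivot',126)]:
    for m in models.mark_of(c,q)[:1]: print(c,q,np.round(m['at'],1),onplane(g,m['at'],z),round(m['confidence'],2))
a=cv2.resize(ft['img'][160:270,180:320],None,fx=5,fy=5,interpolation=cv2.INTER_CUBIC);cv2.imwrite('pics/t12z.png',a[:,:,::-1])
a=cv2.resize(fs['img'][110:260,170:330],None,fx=4,fy=4,interpolation=cv2.INTER_CUBIC);cv2.imwrite('pics/s12z.png',a[:,:,::-1])
E
```

```text
time_s: 17.77
ee_pos: [521.8, 189.2, 241.1]
ee_rot: [178.6, -0.3, -79.6]
force: [0.2, -1.0, -0.7]
gripper_width: 0.5
[521.3 187.9 240.3]
wrist hub [454.  234.1] [497.9 -32.8  78. ] 0.64
wrist spout [371.4 233. ] [486.6  57.2  88. ] 0.85
wrist empty_mid [356.5 214.4] [487.3  54.9  30. ] 0.6
scene hub [231.  194.2] [502.2 -21.2  78. ] 0.79
scene spout [246.2 174.5] [488.1  56.8  88. ] 0.87
scene empty_mid [249.8 181. ] [485.6  74.6  30. ] 0.78
scene pivot [271.3 142.6] [476.  179.5 126. ] 0.74
top hub [266.9 211.4] [497.8 -26.6  78. ] 0.77
top spout [239.7 216.7] [477.9  60.1  88. ] 0.69
top empty_mid [243.  215.7] [489.1  51.5  30. ] 0.92
top pivot [240.5 213.6] [482.5  56.4 126. ] 0.44
```

View pics/s12z.png

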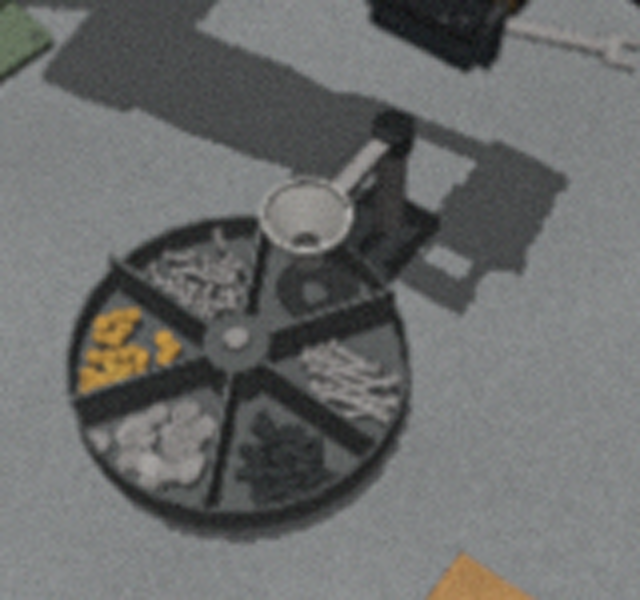

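View pics/t12z.png

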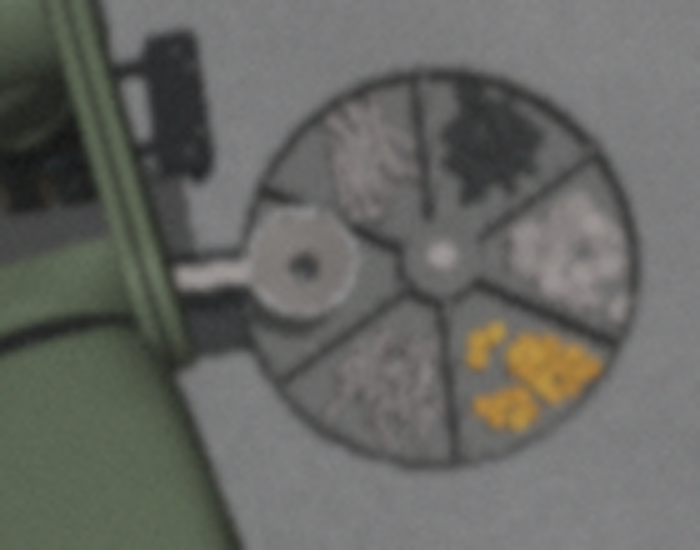

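```bash
python3 - <<'E'
from m import *
ft=grab('top');fs=grab('scene');f=grab('wrist')
P=lambda p:(180+(p[0]-2)/5,160+(p[1]-2)/5)
S4=lambda p:(170+(p[0]-1.5)/4,110+(p[1]-1.5)/4)
h=onplane(ft,P((441,256)),78);print('hub',h)
E=np.array([onplane(ft,P(p),78) for p in [(418,75),(600,155),(615,343),(452,462),(285,382),(263,190)]])
c=E.mean(0);print('center',c)
a=np.degrees(np.arctan2(*(E-c)[:,1::-1].T if 0 else ((E-c)[:,1],(E-c)[:,0])));print(a%360,np.hypot(*(E-c)[:,:2].T))
m=np.degrees(np.angle(np.mean(np.exp(6j*np.radians(a)))))/6;print('phase',m%60)
print('spout top',onplane(ft,P((305,265)),88),'ring',onplane(ft,P((301,262)),144))
print('spout scene',onplane(fs,S4((305,238)),88),'ring',onplane(fs,S4((306,215)),144), 'hub',onplane(fs,S4((237,337)),78))
print('foot axis 98: fill', [499+88*np.cos(np.radians(98)),-28+88*np.sin(np.radians(98))])
E
```

```text
hub [499.8 -29.5  78. ]
center [493.  -28.3  78. ]
[  6.9 305.7 247.1 184.5 128.   67.2] [127.  128.  123.  125.5 123.4 124.2]
phase 6.5801126311746785
spout top [491.1  57.5  88. ] ring [484.9  57.9 144. ]
spout scene [472.9  70.3  88. ] ring [487.6  58.1 144. ] hub [496.8 -25.   78. ]
foot axis 98: fill [np.float64(486.75276711551425), np.float64(59.143590049258194)]
```

View pics/wrist12.png

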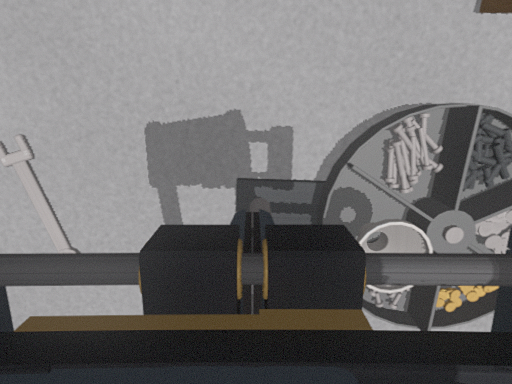

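The spout, measured from the funnel ring in two views, is at (486,58). The middle of the empty compartment is at (488,59), so they are about 3 mm apart. The arm is at its stop and the robot is clear, so I'll hand in.

```bash
python3 -c "
from workcell import job,monitor
s=monitor.state();print(s['time_s'],s['force'],s['qvel'])
print(job.job_done())"
```

```text
18.6667 [ 0.15392645 -0.99143621 -0.07790342] [ 0.01041685  0.00481691 -0.04242051 -0.01072531 -0.00367246  0.01325665]
the job is handed in; nothing more can be done
None
```

I turned the tray about 99° clockwise with the shut fingertip on one divider, at about 2–3 N. Then I pushed the funnel arm's bar round until it met its stop, where the force rose to about 10 N and the arm moved no further. I backed off, lifted clear and handed in at 18.7 s.

**Last checks:**
- **Alignment:** the funnel's ring is at about (486, 58) mm in both the top and scene views. The middle of the empty compartment is at about (488, 59) mm from the divider angles, so they are roughly 3 mm apart against the 15 mm allowed.
- **Arm at its stop:** the spout lies about 87 mm from the axis on the line to the post, where the stop should put it.
- **Bystanders:** no move came near the bin, jar, carton or wrench. I did not measure their positions again at the end.
- **Robot:** the gripper hung free, with about 1 N on the wrist sensor, which is its noise.

**Disagreements:**
- The networks' single marks scattered by 5–20 mm, and one scene-view spout estimate I read by hand was about 18 mm off. I relied on the ring and divider fits instead.
- The tray's middle came out at 97.7° from the wrist camera and about 97° from the top camera. The post direction is 98°, good to about 1°.

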